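# Put the sachet tub away under its hood

## Robot

A 6-joint arm with a two-finger parallel gripper is mounted at the origin on a cart in front of the work surface, level with it; the furniture and walls round the work are solid. World frame = base frame: x ahead of the robot, y to its left, z up, the work surface at z = 0. Lengths are in m, angles in rad, forces in N, time in s.
With the tool pointing down it reaches from about 0.325 to 0.9 m from the base axis. Payload 3.5 kg.
Tool frame: the origin (TCP) lies at the centre of the arm's flange, where the gripper is bolted on; the fingertips stand 173 mm ahead of it and the grasp point (between the pads) lies 155 mm ahead of it; z points along the fingers, y is the direction in which the jaws open and shut (so a half turn about z gives the same grasp; the last joint's range is limited). The gripper opens to 85 mm and grips with 20 to 120 N. Pads are 22 mm wide; open, the fingers measure 114 mm over their backs; the gripper's body (76 mm by 85 mm) begins 54 mm behind the grasp point. The pads swing forward as they close: fully open they stand 13 mm farther back than shut.
Start: joints at [1.229, 0.276, -0.026, 1.268, 0, 1.467], TCP at [0.148, 0.607, 0.405] pointing down, gripper open.
Joint ranges: [-3.12, 3.12], [-0.85, 1.88], [-1.08, 1.24], [-1.95, 2.15], [-1.57, 1.53], [-3.14, 3.14]. Speed limits (rad/s): [2.57, 2.57, 3.14, 3.14, 3.14, 3.14].

## Interface

Orientations are given as a 3x3 rotation matrix whose columns are the frame's x, y, z axes.
In Python, from cell import ctrl, imaging, sign_off gives the robot as it stands.
- The arm moves only by the tool play_rows, never from a script. Its argument "commands" is a list that holds one entry, the list of rows, each a list of 7 numbers: the shift along the tool's x, y, z in mm, then the turn, a rotation vector about the tool's x, y, z in degrees, then the finger opening in mm, from 0 to 85.4. In form: [[[dx, dy, dz, ax, ay, az, claw], ...]]. A call has 1 to 12 rows; each row shifts and turns the commanded pose from where the row before left it, along the tool's axes as they then stand; what a row does not reach is not made up. A row lasts 1/8 s, in which the tool goes at most 62.5 mm and 10.7 degrees, less where a joint would pass 70% of its speed; a pose out of reach is approached as far as the arm can. A call with a gripper value outside its range is refused whole. The fingers move at their own pace and stop on an object; "newtons" is the grip in N (left out, the last holds). Time passes only in rows, so rows that do not move let the fingers close. It gives the time, the measured TCP pose, the force and the opening at its end, in the units of the state.
- ctrl.observe(): the state, without advancing time (a new reading comes with each control period).
- imaging.read_camera(name): name is "side" or "top" or "wrist"; returns a dict with "image" (420x560x3 uint8, red, green, blue), "vfov" (degrees; the focal length in pixels is half the picture's height over the tangent of half this angle, whatever the lens; pixels are square), "cx", "cy" (the principal point, pixels), "xyz" and "attitude" of the camera in the world. Camera axes: x right, y down, z forward; pixel columns grow to the right and rows downward; lengths in m; the calibration is good to about 2 mm. A picture is of the moment at which its call begins. There is no depth.
- sign_off(): hands the job in, once; it reports no verdict.
The state is a dict: "time": time; "joints": joint angles; "joint_velocities": joint speeds; "joint_torque": joint torques, N m; "eef_pos": TCP position; "orientation": TCP orientation; "wrist_force": force on the tool from outside, world axes, zero at the start; "torque": the same for the moment, N m; "gripper_width": opening from 0.0 (shut) to 1.0 (fully open).
Only numpy, scipy, OpenCV 4.12 (cv2) and the standard library are available. Lean on these libraries where they do the work, as an engineer would, in place of code of your own. Each camera call takes 0.05 s, during which the arm holds its last target.

## Task

Put the open tub of sachets on the pull-out tray away: push its lid fully shut with the fingertips first, and then push that tray all the way home under the low metal hood. Nothing is grasped or lifted: push gently, and leave everything else on the table and on the hood where it is.

Things in the scene. Friction and masses are not known exactly. Their poses are not given: they have to be found in the camera images.
- hood: Low sheet-metal hood on a runner plate, fixed to the table. Origin: on the table under the hood's centre. 184 mm along its x, 200 mm along its y, flat roof 120 mm above the table; walls at +x and at the +y end, open at -y and -x. The runner plate, 176 mm wide, goes on to y = -355 mm; the tray slides on it along the hood's y.
- tray (a joint): Slide of the flat pull-out tray (146 mm wide, top 15 mm above the table), in m. 0 = home under the hood, at its stop; grows as it comes out along the hood's -y; starts at about 0.19 to 0.225. About 2 N of friction plus 6 N per m/s; stays where it is left. The tub is fixed on the tray and travels with it.
- push_plate (a point): Centre of the outer (-y) face of the upright plate at the tray's outer end, 45 mm above the table: push here towards the hood's +y. Plate: 110 mm along the hood's x, 10 to 75 mm above the table. Point in the hood's frame: x = 0, y = -120 mm - tray value; still 20 mm outside the hood when home. Tub and lid begin 37 mm inside of it.
- tub_lid (a joint): Hinge of the tub's lid, in rad. 0 = flat and shut; 1.57 = upright; starts at about 1.65 to 1.95, leaning back away from the tub, towards the hood's +x; stop at 2.01. A stiff friction hinge (about 0.08 N m): the lid stays at whatever angle it is left, so it must be pushed the whole way.
- lid_hinge (a point): Middle of the lid's hinge line, along the hood's y at the tub's rear (+x) side: x = +61 mm, y = - tray value, z = 88 mm in the hood's frame. The tub (clear box, plain lid) is 128 mm along x, 160 mm along y. The shut lid reaches from x = -57 to +61 mm, 80 mm either way in y, its top 94 mm above the table; the walls end just under it.
- lid_edge (a point): Middle of the lid's free edge on its outer face (upper when shut, looking to the rear, the hood's +x, when open): 118 mm from the hinge line and 6 mm out from it. The lid is a plate 8 mm thick, 160 mm wide. At the start it stands 10 to 45 mm clear of the hood along y. Shut, it passes under the hood's roof.
- mould_plate: Bystander, loose on the hood's roof: pale disc 56 mm across, 11 mm high. Origin: centre of its underside.
- moon_cake: Bystander, loose on the table in front of the tray: round moon cake, 75 mm across, 32 mm high. Origin: centre of its underside.
- marker: Bystander, loose on the table: marker pen, 132 x 16 x 17 mm. Origin: centre of its underside.
- scraper: Bystander, loose on the table: bench scraper, 79 x 152 x 19 mm. Origin: centre of its underside.
- brush: Bystander, loose on the table: pastry brush, 197 x 40 x 13 mm. Origin: centre of its underside.

How it is judged:
On the way, in this order (a step that is already met when the one before it is completed fails the run):
1. the lid is shut while the tray is still out (value of joint tub_lid below 0.05 rad and value of joint tray above 0.13 m), for 0.2 s.
2. the tray is home under the hood (value of joint tray below 0.006 m), for 0.2 s.
At the end, for the whole second after the job is handed in: The lid is shut (within 0.05 rad, 6 mm at its free edge), the tray is home (within 6 mm of its stop), and the mould plate still lies in its place on the hood (within 20 mm) (value of joint tub_lid below 0.05 rad and value of joint tray below 0.006 m and distance of mould_plate from where it was at the start of the episode below 0.02 m); the robot touches nothing.
It fails at once if the tray is pushed in while the lid stands open (value of joint tray below 0.13 m and value of joint tub_lid above 0.1 rad).
It fails at once if the lid, the tray or the hood is pushed harder than 60 N (contact force between the fingers and hood above 60 N).
It fails at once if a bystander is displaced by more than 20 mm, or lifted (distance of any of mould_plate, moon_cake, marker, scraper, brush from where it was at the start of the episode above 0.02 m).
It also fails if it takes over 59 s, if anything falls off the work surface, if the arm or the gripper's body presses on something with over 40 N, if the wrist force passes 120 N, or if a joint passes its speed limit or range.

## Working session

There is one attempt and no reset: what is moved stays moved. The work goes in short steps, Python scripts to look and compute and a tool call to move; the robot and the scene stay as the last step left them, time stands still between calls to the robot, and variables do not carry over. Pictures are saved under pics/ and viewed, and the job is handed in when it is done.

Besides the shell and the picture viewer there is one more tool, called after "Request:" by a JSON object that holds its "api" and its "payload", one argument or row to a line. play_rows: Moves the arm, as the interface text tells. Its arguments: {"type":"object","properties":{"commands":{"type":"array"},"newtons":{"type":"number"}},"required":["commands"]}

```bash
ls; mkdir -p pics; python3 - <<'E'
from cell import ctrl, imaging
import cv2
print(ctrl.observe())
for n in ["side","top","wrist"]:
    d=imaging.read_camera(n)
    cv2.imwrite(f"pics/{n}0.png",d["image"][:,:,::-1])
    print(n,d["vfov"],d["cx"],d["cy"],d["xyz"],d["attitude"])
E
```

```text
pics
{'time': 0.0, 'joints': array([ 1.22860936e+00,  2.77150306e-01, -2.78693938e-02,  1.26801666e+00,
        4.43937718e-05,  1.46744008e+00]), 'joint_velocities': array([ 0.00051284, -0.00100394,  0.00017614,  0.00020278,  0.00121616,
       -0.00056842]), 'joint_torque': array([-1.77470265e-04, -4.45507193e+01,  2.95203978e+01,  1.63971208e-02,
       -9.02365150e-05,  2.01401562e-06]), 'eef_pos': array([0.14770054, 0.60689533, 0.40355394]), 'orientation': array([[-9.71615133e-01,  2.36565856e-01, -7.93458330e-04],
       [ 2.36567026e-01,  9.71612913e-01, -2.09526555e-03],
       [ 2.75266072e-04, -2.22349779e-03, -9.99997490e-01]]), 'wrist_force': array([1.02623256, 0.97964055, 0.45943193]), 'torque': array([-0.02088338, -0.05457734,  0.01459678]), 'gripper_width': 0.9975492876103259}
side 42.66861327991559 283.4074552843002 213.38798432986644 [0.27440569 1.50224329 1.01912563] [[-0.98724318 -0.09140054  0.13037195]
 [-0.15871385  0.49971283 -0.85152628]
 [ 0.01268142 -0.86135534 -0.50784462]]
top 42.1432525801439 274.1647169462764 211.97937849557206 [ 0.35357061 -0.02934758  1.76821881] [[-2.73673432e-02 -9.95292060e-01  9.29771143e-02]
 [-9.99622834e-01  2.74612027e-02 -2.70003673e-04]
 [-2.28453087e-03 -9.29494358e-02 -9.95668209e-01]]
wrist 59.61898669735312 280.40808598599483 211.34335030791146 [0.0846874  0.62136534 0.3722039 ] [[ 0.23669629  0.93795161  0.25341991]
 [ 0.97158298 -0.22818821 -0.06290186]
 [-0.00117146  0.26110711 -0.96530912]]
```

View pics/side0.png

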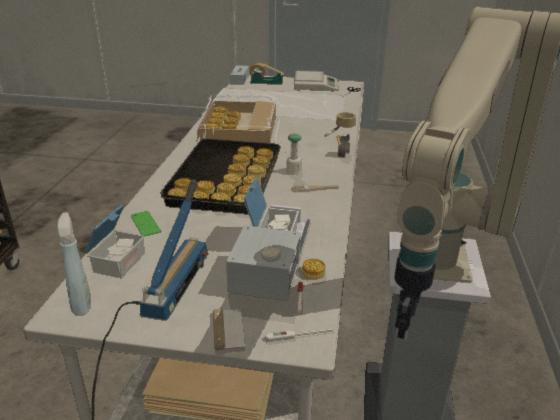

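View pics/top0.png

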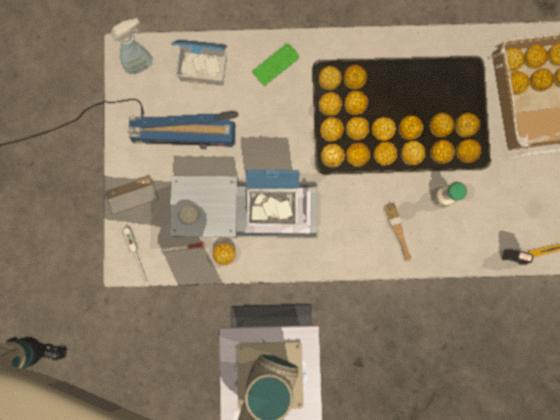

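View pics/wrist0.png

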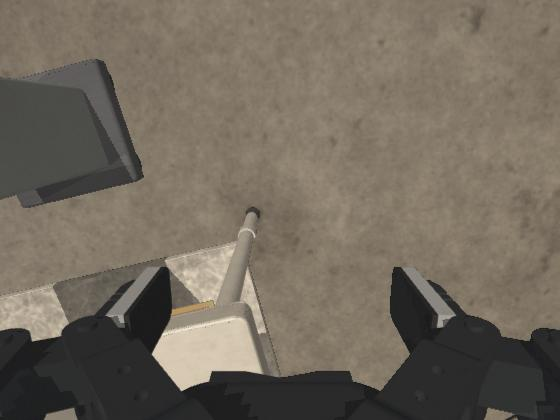

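```bash
cat > h.py <<'E'
import numpy as np, cv2
from cell import ctrl, imaging
def ray(d,u,v):
    f=d["image"].shape[0]/2/np.tan(np.radians(d["vfov"]/2))
    r=np.array(d["attitude"])@np.array([(u-d["cx"])/f,(v-d["cy"])/f,1.]); return np.array(d["xyz"]),r/np.linalg.norm(r)
def onz(d,u,v,z):
    o,r=ray(d,u,v); return o+r*(z-o[2])/r[2]
def tri(*obs):
    A=np.zeros((3,3));b=np.zeros(3);L=[ray(*o) for o in obs]
    for o,r in L:
        P=np.eye(3)-np.outer(r,r);A+=P;b+=P@o
    p=np.linalg.solve(A,b); return p,[round(float(np.linalg.norm((np.eye(3)-np.outer(r,r))@(p-o))),4) for o,r in L]
def proj(d,p):
    f=d["image"].shape[0]/2/np.tan(np.radians(d["vfov"]/2))
    c=np.array(d["attitude"]).T@(np.array(p)-d["xyz"]); return f*c[0]/c[2]+d["cx"],f*c[1]/c[2]+d["cy"]
def crop(d,u0,v0,w,h,s,name):
    im=cv2.resize(d["image"][v0:v0+h,u0:u0+w],None,fx=s,fy=s,interpolation=cv2.INTER_CUBIC)
    cv2.imwrite("pics/"+name,im[:,:,::-1])
E
python3 - <<'E'
from h import *
t=imaging.read_camera("top");s=imaging.read_camera("side")
crop(t,160,130,160,120,5,"t1.png")
crop(s,200,170,140,140,4,"s1.png")
E
```

```text
(no output)
```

View pics/t1.png

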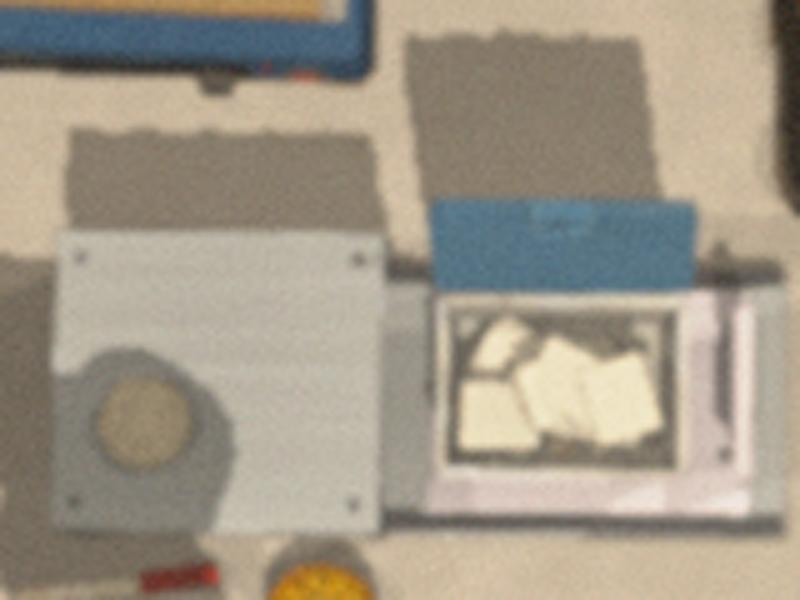

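View pics/s1.png

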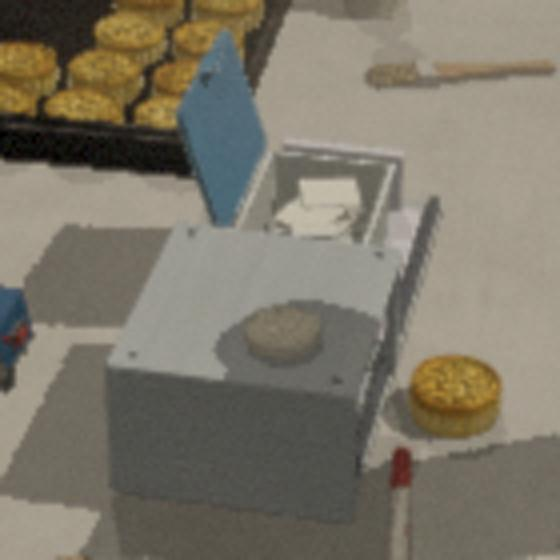

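```bash
python3 - <<'E'
from h import *
np.set_printoptions(precision=4,suppress=True)
t=imaging.read_camera("top");s=imaging.read_camera("side")
T=lambda u,v:(t,160+u/5-.4,130+v/5-.4); S=lambda u,v:(s,200+u/4-.4,170+v/4-.4)
P={}
for n,a,b in [("+x+y",(57,230),(110,370)),("-x+y",(55,528),(362,395)),("-x-y",(380,532),(402,250)),("+x-y",(385,232),(182,228)),
 ("lid+y",(431,200),(180,120)),("lid-y",(697,205),(228,30)),("hin+y",(432,290),(218,222)),("hin-y",(695,290),(267,148)),("mould",(145,420),(283,320)),("cake",(320,600),(455,370))]:
    P[n],e=tri(T(*a),S(*b)); print(n,P[n],e, onz(*T(*a),.12))
for u,v in [(722,245),(722,460),(755,290),(750,515),(785,530)]: print((u,v),onz(*T(u,v),.075),onz(*T(u,v),.015))
c=sum(onz(*T(*a),.12) for a in [(57,230),(55,528),(380,532),(385,232)])/4
print("hood centre",c)
E
```

```text
+x+y [0.6258 0.2832 0.1129] [0.0033, 0.0033] [0.6279 0.2825 0.12  ]
-x+y [0.4425 0.2859 0.1161] [0.0033, 0.0033] [0.4456 0.2855 0.12  ]
-x-y [0.4375 0.0892 0.1141] [0.0005, 0.0005] [0.4377 0.0888 0.12  ]
+x-y [0.6187 0.0821 0.1105] [0.0039, 0.0039] [0.6211 0.082  0.12  ]
lid+y [0.6248 0.0494 0.1904] [0.003, 0.003] [0.6401 0.0534 0.12  ]
lid-y [ 0.6174 -0.1059  0.1939] [0.0025, 0.0025] [ 0.6325 -0.1092  0.12  ]
hin+y [0.5892 0.0552 0.1019] [0.0021, 0.0021] [0.5845 0.054  0.12  ]
hin-y [ 0.5838 -0.1084  0.0799] [0.0018, 0.0018] [ 0.5801 -0.1063  0.12  ]
mould [0.5074 0.228  0.1329] [0.001, 0.001] [0.5097 0.2301 0.12  ]
cake [0.3935 0.1334 0.0363] [0.0064, 0.0064] [0.3977 0.1259 0.12  ]
(722, 245) [ 0.6143 -0.1263  0.075 ] [ 0.6235 -0.1297  0.015 ]
(722, 460) [ 0.479  -0.1219  0.075 ] [ 0.4835 -0.1252  0.015 ]
(755, 290) [ 0.5852 -0.146   0.075 ] [ 0.5934 -0.1501  0.015 ]
(750, 515) [ 0.4443 -0.1382  0.075 ] [ 0.4475 -0.142   0.015 ]
(785, 530) [ 0.4344 -0.1596  0.075 ] [ 0.4372 -0.1642  0.015 ]
hood centre [0.5331 0.1847 0.12  ]
```

Request:
{"api": "play_rows", "payload": {
  "commands": [
    [[0,0,-40,0,0,-5.9,0],[0,0,-40,0,0,-5.9,0],[0,0,0,0,0,0,0]]
  ],
  "newtons": 20
}}

```text
time: 0.72
eef_pos: [0.1481, 0.6081, 0.4893]
orientation: [[-0.999, 0.033, 0.003], [0.033, 0.999, 0.008], [-0.002, 0.008, -1.0]]
wrist_force: [-0.4, -0.4, 0.7]
gripper_width: 0.376
```

Request:
{"api": "play_rows", "payload": {
  "commands": [
    [[-33.6,-38.8,0,0,0,0,0],[-33.6,-38.8,0,0,0,0,0],[-33.6,-38.8,0,0,0,0,0],[-33.6,-38.8,0,0,0,0,0],[-33.6,-38.8,0,0,0,0,0],[-33.6,-38.8,0,0,0,0,0],[-33.6,-38.8,0,0,0,0,0],[-33.6,-38.8,0,0,0,0,0],[-33.6,-38.8,0,0,0,0,0],[-33.6,-38.8,0,0,0,0,0],[-33.6,-38.8,0,0,0,0,0],[-33.6,-38.8,0,0,0,0,0]]
  ]
}}

```text
time: 2.22
eef_pos: [0.5361, 0.1271, 0.4836]
orientation: [[-0.999, 0.034, -0.001], [0.034, 0.999, 0.0], [0.001, -0.0, -1.0]]
wrist_force: [0.3, 0.6, -0.1]
gripper_width: 0.003
```

Request:
{"api": "play_rows", "payload": {
  "commands": [
    [[-33.6,-38.8,0,0,0,0,0],[-33.6,-38.8,0,0,0,0,0],[-33.6,-38.8,0,0,0,0,0],[-33.6,-38.8,0,0,0,0,0],[0,0,0,0,0,0,0],[0,0,0,0,0,0,0]]
  ]
}}

```text
time: 2.98
eef_pos: [0.6644, -0.0308, 0.4835]
orientation: [[-0.999, 0.034, -0.002], [0.034, 0.999, 0.001], [0.002, 0.001, -1.0]]
wrist_force: [0.5, -0.1, 0.4]
gripper_width: 0.004
```

```bash
python3 - <<'E'
from h import *
for n in ["wrist","side","top"]:
    d=imaging.read_camera(n); cv2.imwrite(f"pics/{n}2.png",d["image"][:,:,::-1]); 
    if n=="wrist": print(d["xyz"],d["attitude"])
    if n=="side": crop(d,200,130,160,150,5,"s2.png")
print(ctrl.observe()["eef_pos"])
E
```

```text
[ 0.59952752 -0.02968336  0.45219328] [[ 0.03370753  0.96528492  0.25901512]
 [ 0.99943073 -0.03292392 -0.00736397]
 [ 0.00141946  0.25911589 -0.96584519]]
[ 0.66404367 -0.02974896  0.4847729 ]
```

View pics/wrist2.png

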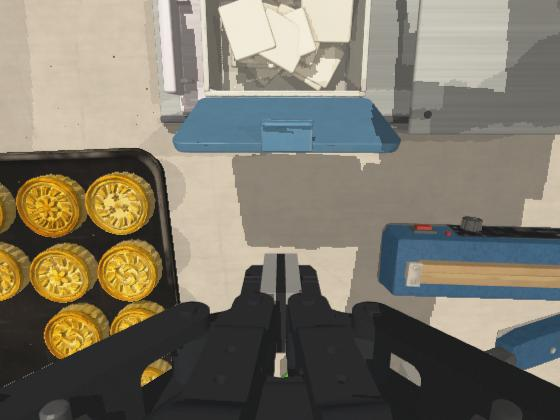

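View pics/s2.png

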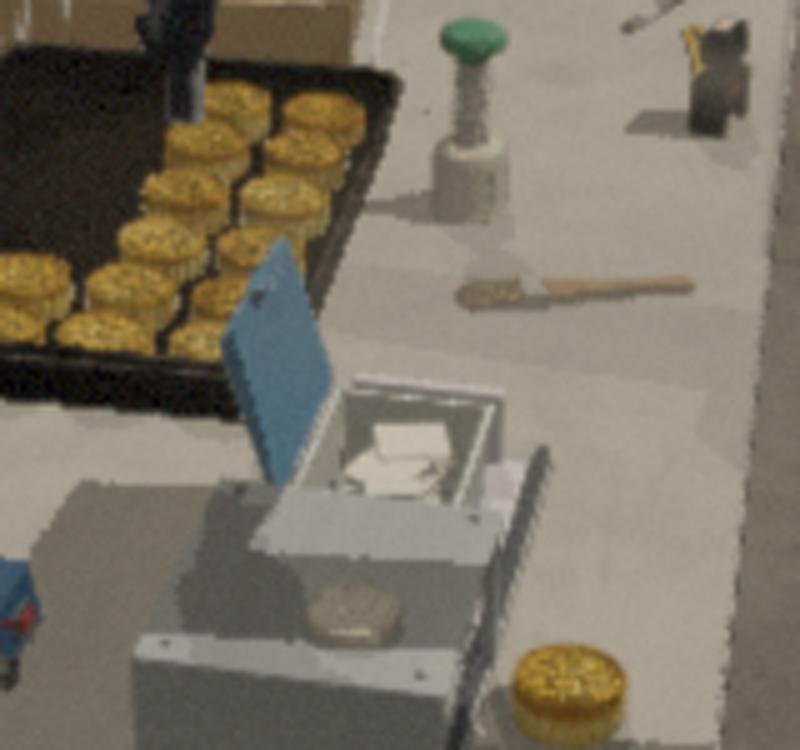

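```bash
python3 - <<'E'
from h import *
np.set_printoptions(precision=4,suppress=True)
t=imaging.read_camera("top");w=imaging.read_camera("wrist");s=imaging.read_camera("side")
T=lambda u,v:(t,160+u/5-.4,130+v/5-.4); S=lambda u,v:(s,200+u/4-.4,170+v/4-.4)
for n,a,b,c in [("lid-y",(697,205),(178,151),(228,30)),("lid+y",(431,200),(396,152),(180,120))]:
    print(n,tri(T(*a),(w,*b)),tri((w,*b),S(*c)), onz(w,*b,.2))
c=np.array([.532,.185]);ex=np.array([.9995,-.033]);ey=np.array([.033,.9995])
for th in (1.65,1.75,1.85,1.95):
  for y in(-.08,.08):
    q=c+ex*(.061-.118*np.cos(th)+.006*np.sin(th))+ey*(-.21+y); p=[*q,.088+.118*np.sin(th)+.006*np.cos(th)]
    print(th,p,proj(w,p),proj(t,p))
print(proj(w,[.6644+.0,-.0308,.4835-.173]))
E
```

```text
lid-y (array([ 0.6245, -0.107 ,  0.1722]), [0.0009, 0.0009]) (array([ 0.6187, -0.1015,  0.1956]), [0.0046, 0.0046]) [ 0.6228 -0.0995  0.2   ]
lid+y (array([0.6271, 0.0496, 0.2003]), [0.001, 0.001]) (array([0.6252, 0.0518, 0.1918]), [0.0039, 0.0039]) [0.6282 0.05   0.2   ]
1.65 [np.float64(0.5987092963223932), np.float64(-0.10737347601664726), np.float64(0.20515534802472202)] (np.float64(160.0693977399155), np.float64(115.19867870025315)) (np.float64(300.00227183894714), np.float64(177.1737885745817))
1.65 [np.float64(0.6039892963223932), np.float64(0.05254652398335269), np.float64(0.20515534802472202)] (np.float64(404.1818727040921), np.float64(115.52814611523148)) (np.float64(244.78487686364429), np.float64(176.88568444350648))
1.75 [np.float64(0.6103229817727598), np.float64(-0.10775691935818013), np.float64(0.2030408653972276)] (np.float64(162.53595069847876), np.float64(133.1273268987821)) (np.float64(299.9744726313703), np.float64(173.32634553746485))
1.75 [np.float64(0.6156029817727597), np.float64(0.05216308064181982), np.float64(0.2030408653972276)] (np.float64(401.5950784627
[... 396 characters left out ...]
8867621), np.float64(0.1997769324701383)] (np.float64(398.62186441556213), np.float64(150.0524852311513)) (np.float64(244.9721949457204), np.float64(169.3684771580625))
1.95 [np.float64(0.6326299688412804), np.float64(-0.10849341818085265), np.float64(0.19539616138234886)] (np.float64(168.51127834099836), np.float64(164.84471649323308)) (np.float64(299.86646923474706), np.float64(166.19677138768134))
1.95 [np.float64(0.6379099688412804), np.float64(0.051426581819147305), np.float64(0.19539616138234886)] (np.float64(395.352882684914), np.float64(165.11458121203927)) (np.float64(245.09541700606442), np.float64(165.91408230514475))
(np.float64(280.0814895942569), np.float64(271.75753436477936))
```

Request:
{"api": "play_rows", "payload": {
  "commands": [
    [[0,0,30,0,0,0,0],[0,0,40,0,0,0,0],[0,0,40,0,0,0,0],[0,0,35,0,0,0,0],[0,0,0,0,0,0,0],[0,0,0,0,0,0,0]]
  ]
}}

```text
time: 4.03
eef_pos: [0.6653, -0.0306, 0.3414]
orientation: [[-0.999, 0.032, 0.002], [0.032, 0.999, -0.0], [-0.002, -0.0, -1.0]]
wrist_force: [-0.4, 0.0, 0.4]
gripper_width: 0.001
```

```bash
python3 - <<'E'
from h import *
d=imaging.read_camera("wrist"); cv2.imwrite(f"pics/w3.png",d["image"][:,:,::-1]); 
d=imaging.read_camera("side");crop(d,200,130,160,150,5,"s3.png")
E
```

```text
(no output)
```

View pics/w3.png

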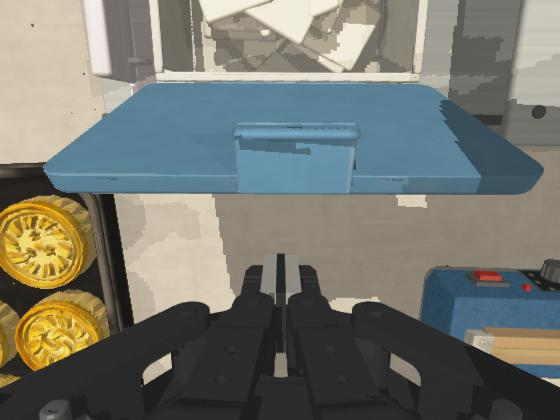

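View pics/s3.png

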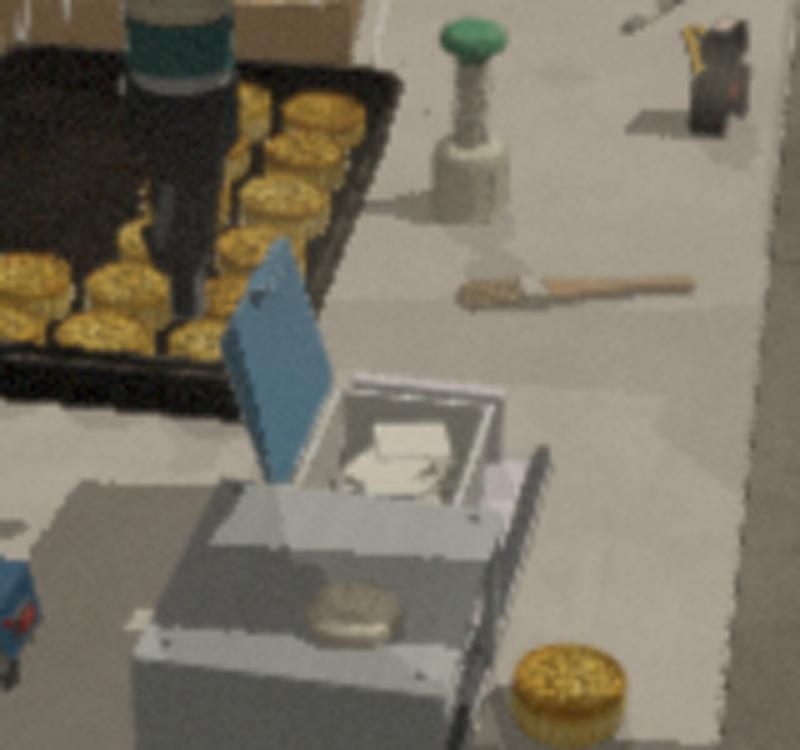

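Request:
{"api": "play_rows", "payload": {
  "commands": [
    [[10,0,0,0,0,0,0],[10,0,0,0,0,0,0],[8,0,0,0,0,0,0],[8,0,0,0,0,0,0],[8,0,0,0,0,0,0],[8,0,0,0,0,0,0],[8,0,0,0,0,0,0],[8,0,0,0,0,0,0],[8,0,0,0,0,0,0],[8,0,0,0,0,0,0],[7,0,0,0,0,0,0],[7,0,0,0,0,0,0]]
  ]
}}

```text
time: 5.62
eef_pos: [0.5662, -0.0276, 0.3394]
orientation: [[-0.999, 0.033, -0.001], [0.033, 0.999, 0.0], [0.001, 0.0, -1.0]]
wrist_force: [1.8, 0.7, 0.7]
gripper_width: -0.0
```

```bash
python3 - <<'E'
from h import *
d=imaging.read_camera("wrist"); cv2.imwrite(f"pics/w4.png",d["image"][:,:,::-1]); 
d=imaging.read_camera("side");crop(d,200,130,160,150,5,"s4.png")
E
```

```text
(no output)
```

View pics/w4.png

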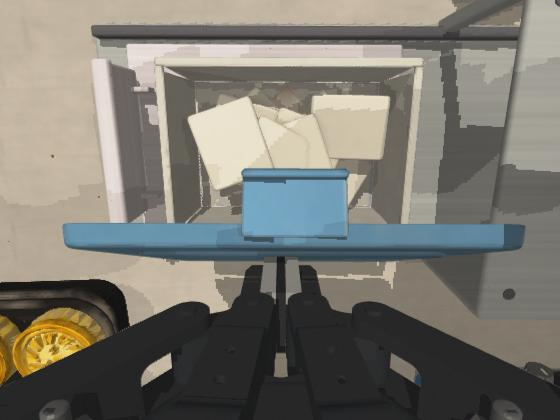

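View pics/s4.png

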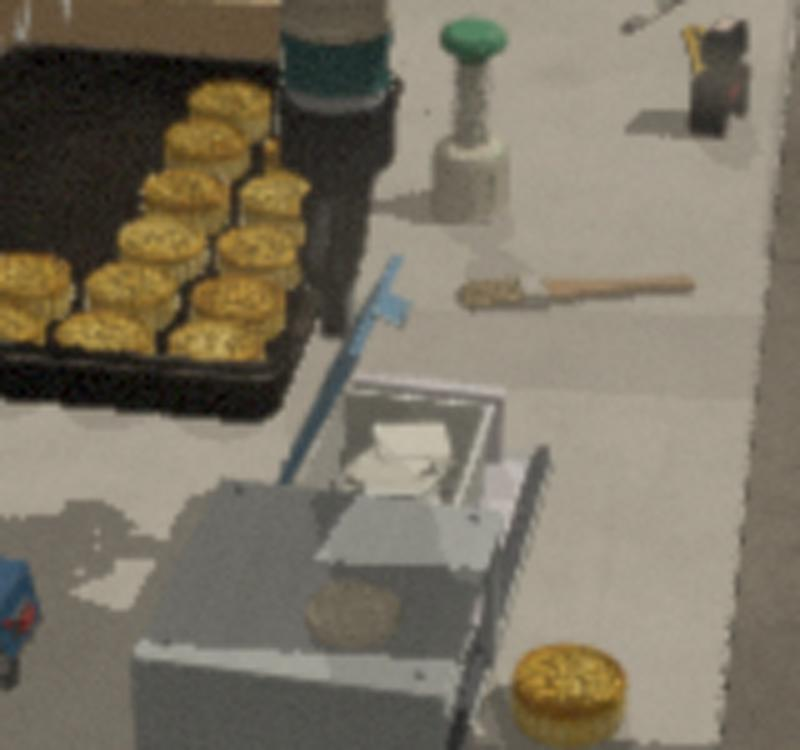

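Request:
{"api": "play_rows", "payload": {
  "commands": [
    [[8,0,2,0,0,0,0],[8,0,3,0,0,0,0],[8,0,4,0,0,0,0],[7,0,6,0,0,0,0],[7,0,7,0,0,0,0],[6,0,8,0,0,0,0],[4,0,8,0,0,0,0],[3,0,8,0,0,0,0],[2,0,8,0,0,0,0],[1,0,6,0,0,0,0],[0,0,4,0,0,0,0]]
  ]
}}

```text
time: 7.1
eef_pos: [0.5127, -0.0259, 0.2751]
orientation: [[-0.999, 0.033, -0.001], [0.033, 0.999, 0.0], [0.001, 0.0, -1.0]]
wrist_force: [-1.5, -0.7, 1.4]
gripper_width: 0.001
```

```bash
python3 - <<'E'
from h import *
d=imaging.read_camera("wrist"); cv2.imwrite(f"pics/w5.png",d["image"][:,:,::-1]); 
d=imaging.read_camera("side");crop(d,200,130,160,150,5,"s5.png")
E
```

```text
(no output)
```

View pics/w5.png

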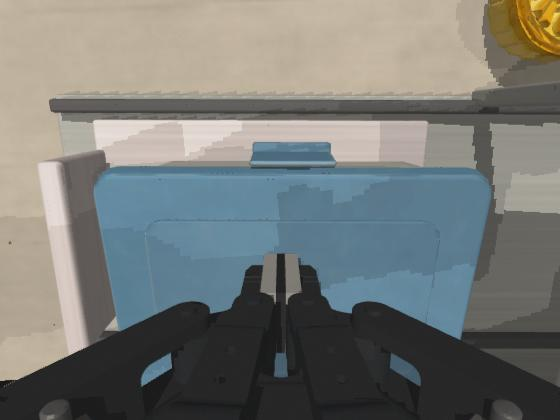

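View pics/s5.png

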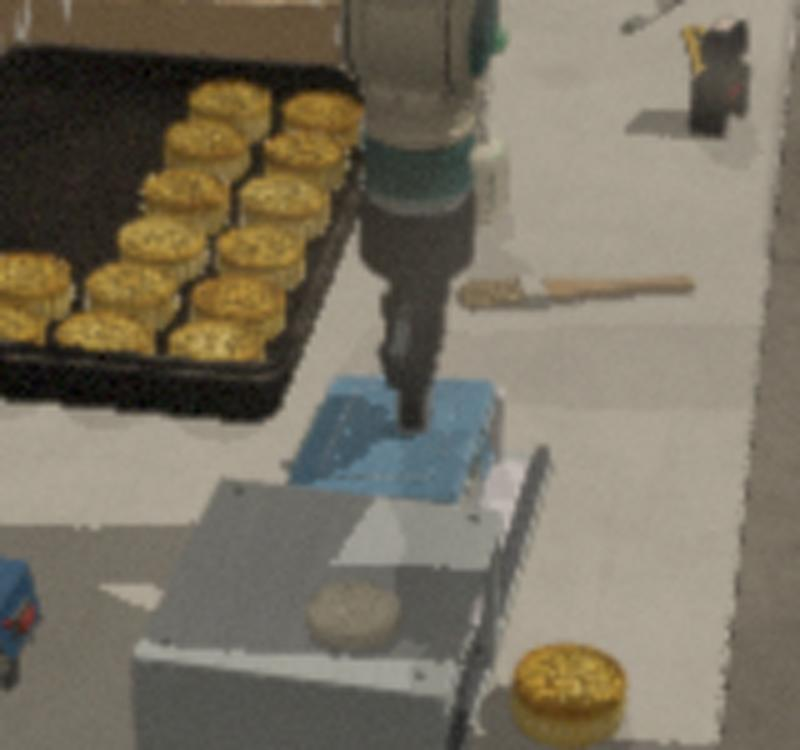

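Request:
{"api": "play_rows", "payload": {
  "commands": [
    [[0,0,3,0,0,0,0],[0,0,3,0,0,0,0],[0,0,1,0,0,0,0],[0,0,1,0,0,0,0],[0,0,0,0,0,0,0]]
  ]
}}

```text
time: 7.82
eef_pos: [0.5129, -0.0259, 0.2677]
orientation: [[-0.999, 0.033, 0.0], [0.033, 0.999, 0.0], [-0.0, 0.0, -1.0]]
wrist_force: [-0.2, 0.6, 0.4]
gripper_width: -0.0
```

Request:
{"api": "play_rows", "payload": {
  "commands": [
    [[0,0,1,0,0,0,0],[0,0,1,0,0,0,0],[0,0,0,0,0,0,0]]
  ]
}}

```text
time: 8.2
eef_pos: [0.513, -0.0258, 0.2672]
orientation: [[-0.999, 0.033, 0.001], [0.033, 0.999, -0.0], [-0.001, -0.0, -1.0]]
wrist_force: [-2.2, 1.2, 8.9]
gripper_width: -0.001
```

Request:
{"api": "play_rows", "payload": {
  "commands": [
    [[0,0,1,0,0,0,0],[0,0,0,0,0,0,0],[0,0,0,0,0,0,0]]
  ]
}}

```text
time: 8.57
eef_pos: [0.513, -0.0259, 0.2671]
orientation: [[-0.999, 0.033, 0.001], [0.033, 0.999, -0.0], [-0.001, -0.0, -1.0]]
wrist_force: [-5.1, 1.7, 14.8]
gripper_width: 0.002
```

```bash
python3 - <<'E'
from h import *
d=imaging.read_camera("wrist"); cv2.imwrite(f"pics/w6.png",d["image"][:,:,::-1]); 
print(ctrl.observe()["wrist_force"],ctrl.observe()["joints"])
E
```

```text
[-5.53621307  1.01010164 14.45800581] [-1.76202283e-01  1.96594147e-01 -4.41355663e-01  9.32041474e-01
 -5.69610117e-05 -1.43512120e-01]
```

View pics/w6.png

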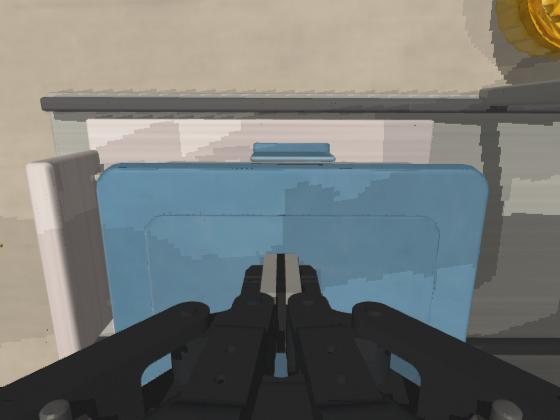

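Request:
{"api": "play_rows", "payload": {
  "commands": [
    [[0,0,-20,0,0,0,0],[0,0,-50,0,0,0,0],[0,0,-50,0,0,0,0],[-4,-49,0,0,0,0,0],[-4,-49,0,0,0,0,0],[-4,-49,0,0,0,0,0],[0,-49,0,0,0,0,0],[0,-49,0,0,0,0,0],[0,0,0,-5,0,0,0],[0,0,0,-5,0,0,0],[0,0,0,-5,0,0,0],[0,0,0,-5,0,0,0]]
  ]
}}

```text
time: 10.12
eef_pos: [0.5168, -0.2713, 0.3846]
orientation: [[-0.999, 0.031, 0.012], [0.033, 0.938, 0.344], [-0.0, 0.345, -0.939]]
wrist_force: [-1.1, 0.5, 0.5]
gripper_width: 0.002
```

Request:
{"api": "play_rows", "payload": {
  "commands": [
    [[0,0,0,-5,0,0,0],[0,0,0,-5,0,0,0],[0,0,0,0,0,0,0],[0,0,0,0,0,0,0]]
  ]
}}

```text
time: 10.62
eef_pos: [0.5169, -0.2712, 0.3847]
orientation: [[-0.999, 0.028, 0.016], [0.033, 0.866, 0.498], [-0.0, 0.499, -0.867]]
wrist_force: [0.2, 0.4, -0.1]
gripper_width: -0.004
```

```bash
python3 - <<'E'
from h import *
d=imaging.read_camera("wrist"); cv2.imwrite(f"pics/w7.png",d["image"][:,:,::-1]); 
d=imaging.read_camera("side");crop(d,200,100,160,150,5,"s7.png")
d=imaging.read_camera("top");crop(d,220,130,200,150,4,"t7.png")
E
```

```text
(no output)
```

View pics/w7.png

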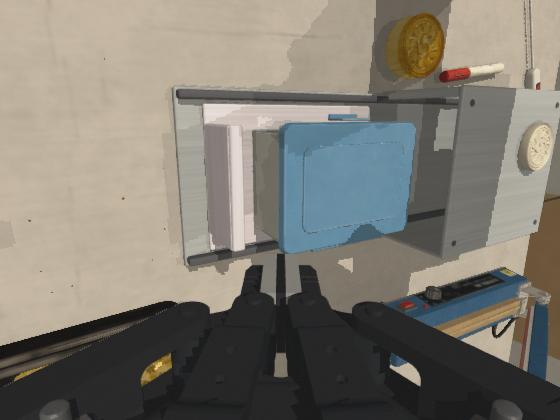

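View pics/s7.png

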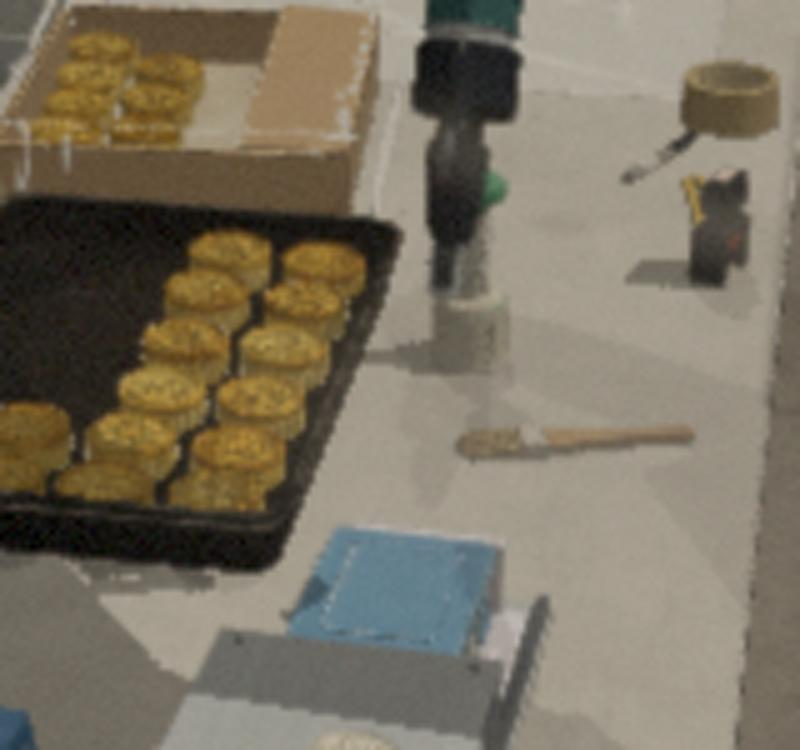

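View pics/t7.png

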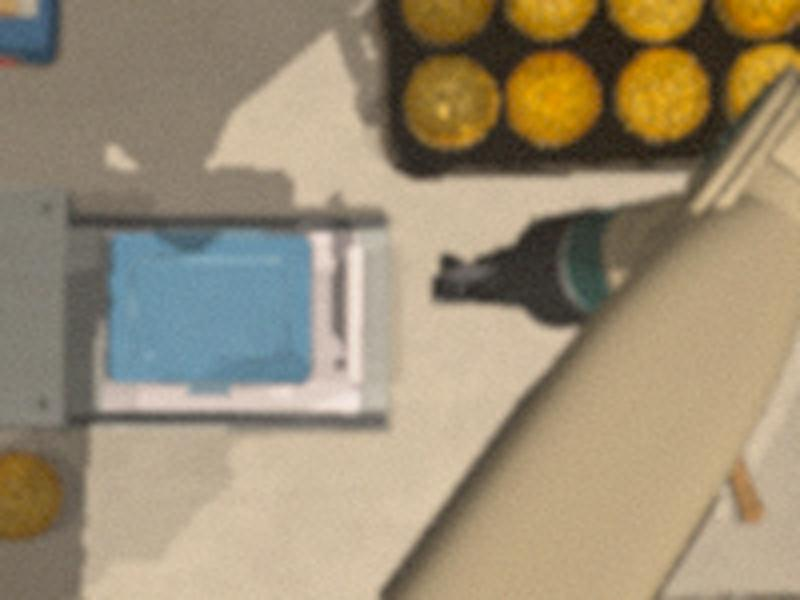

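```bash
python3 - <<'E'
from h import *
np.set_printoptions(precision=4,suppress=True)
w=imaging.read_camera("wrist");t=imaging.read_camera("top")
c=np.array([.532,.185]);R=np.array([[.9995,-.033],[.033,.9995]])
for u,v in [(230,125),(235,250),(242,125),(245,248)]:
    p=onz(w,u,v,.075); print(p,R@(p[:2]-c))
for u,v,z in [(205,125,.015),(211,248,.015),(279,126,.094),(283,251,.094),(414,123,.094),(457,88,.12),(440,255,.12)]:
    p=onz(w,u,v,z); print(u,v,p,R@(p[:2]-c))
print("shaker",onz(t,458,190,.12),onz(t,447,197,.0))
print("brush",onz(t,390,207,.01),onz(t,408,258,.01))
print(ctrl.observe()["joints"])
E
```

```text
[ 0.4664 -0.1386  0.075 ] [-0.0548 -0.3256]
[ 0.5738 -0.1415  0.075 ] [ 0.0526 -0.3249]
[ 0.467  -0.1281  0.075 ] [-0.0547 -0.3151]
[ 0.5741 -0.1318  0.075 ] [ 0.0525 -0.3153]
205 125 [ 0.4682 -0.1393  0.015 ] [-0.0531 -0.3262]
211 248 [ 0.5914 -0.1437  0.015 ] [ 0.0702 -0.3266]
279 126 [ 0.4684 -0.1041  0.094 ] [-0.0541 -0.2911]
283 251 [ 0.577  -0.1036  0.094 ] [ 0.0545 -0.287 ]
414 123 [0.4733 0.0537 0.094 ] [-0.0543 -0.1332]
457 88 [0.441 0.08  0.12 ] [-0.0875 -0.108 ]
440 255 [0.6148 0.0796 0.12  ] [ 0.0862 -0.1026]
shaker [ 0.5593 -0.5914  0.12  ] [ 0.5522 -0.5952  0.    ]
brush [ 0.5236 -0.4056  0.01  ] [ 0.3575 -0.4556  0.01  ]
[-0.6753  0.3331 -0.0375  1.5325  0.4115 -0.7129]
```

Request:
{"api": "play_rows", "payload": {
  "commands": [
    [[0,-19,33,0,0,0,0],[0,-19,33,0,0,0,0],[0,-19,33,0,0,0,0],[0,-19,33,0,0,0,0],[0,-19,33,0,0,0,0],[0,0,0,0,0,0,0],[0,0,0,0,0,0,0]]
  ]
}}

```text
time: 11.75
eef_pos: [0.5173, -0.2712, 0.1956]
orientation: [[-0.999, 0.028, 0.017], [0.033, 0.866, 0.499], [-0.001, 0.5, -0.866]]
wrist_force: [0.4, 0.5, 0.5]
gripper_width: 0.003
```

```bash
python3 - <<'E'
from h import *
d=imaging.read_camera("wrist"); cv2.imwrite(f"pics/w8.png",d["image"][:,:,::-1]); 
d=imaging.read_camera("side");crop(d,200,100,160,150,5,"s8.png")
E
```

```text
(no output)
```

View pics/w8.png

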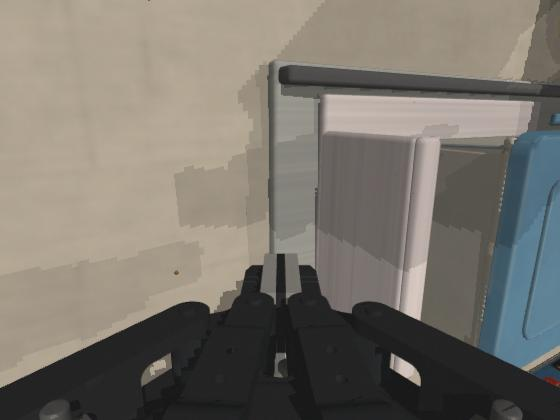

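View pics/s8.png

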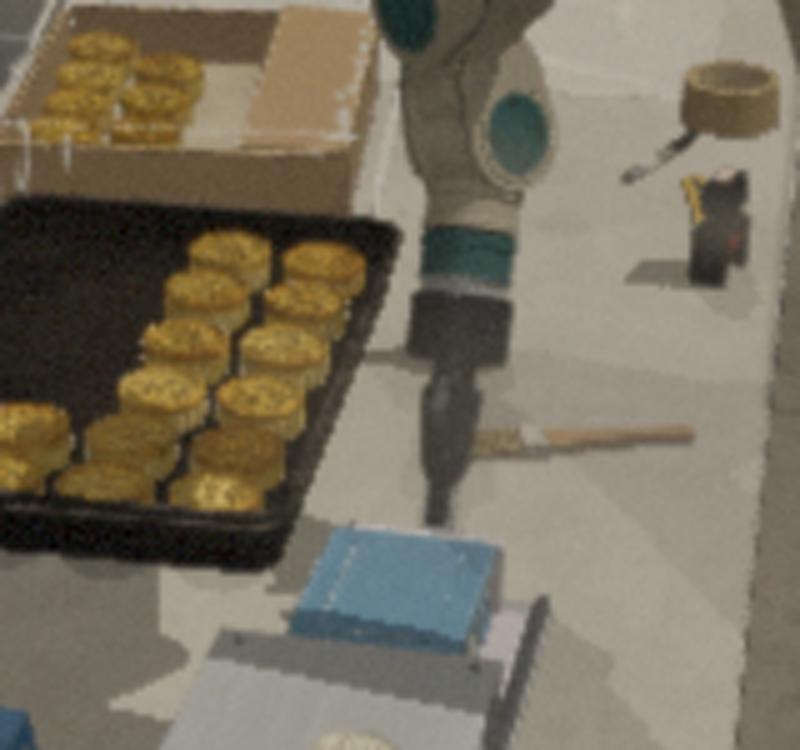

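Request:
{"api": "play_rows", "payload": {
  "commands": [
    [[0,8.7,5,0,0,0,0],[0,8.7,5,0,0,0,0],[0,7,4,0,0,0,0],[0,7,4,0,0,0,0],[0,8.7,5,0,0,0,0],[0,10.4,6,0,0,0,0],[0,10.4,6,0,0,0,0],[0,10.4,6,0,0,0,0],[0,10.4,6,0,0,0,0],[0,10.4,6,0,0,0,0],[0,0,0,0,0,0,0]]
  ]
}}

```text
time: 13.22
eef_pos: [0.5199, -0.1632, 0.1943]
orientation: [[-1.0, 0.028, 0.015], [0.032, 0.865, 0.501], [0.001, 0.502, -0.865]]
wrist_force: [0.1, -0.3, -0.2]
gripper_width: -0.002
```

```bash
python3 - <<'E'
from h import *
d=imaging.read_camera("wrist"); cv2.imwrite(f"pics/w9.png",d["image"][:,:,::-1]); 
d=imaging.read_camera("side");crop(d,200,100,160,150,5,"s9.png")
E
```

```text
(no output)
```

View pics/w9.png

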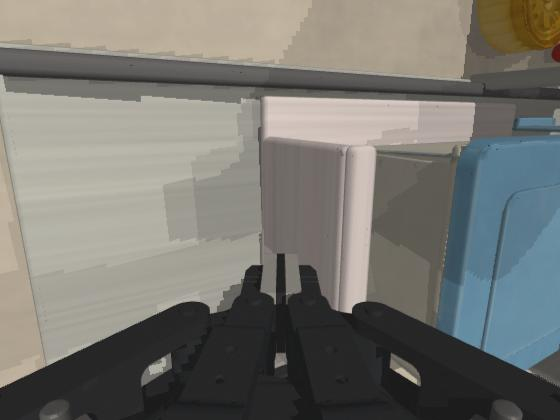

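View pics/s9.png

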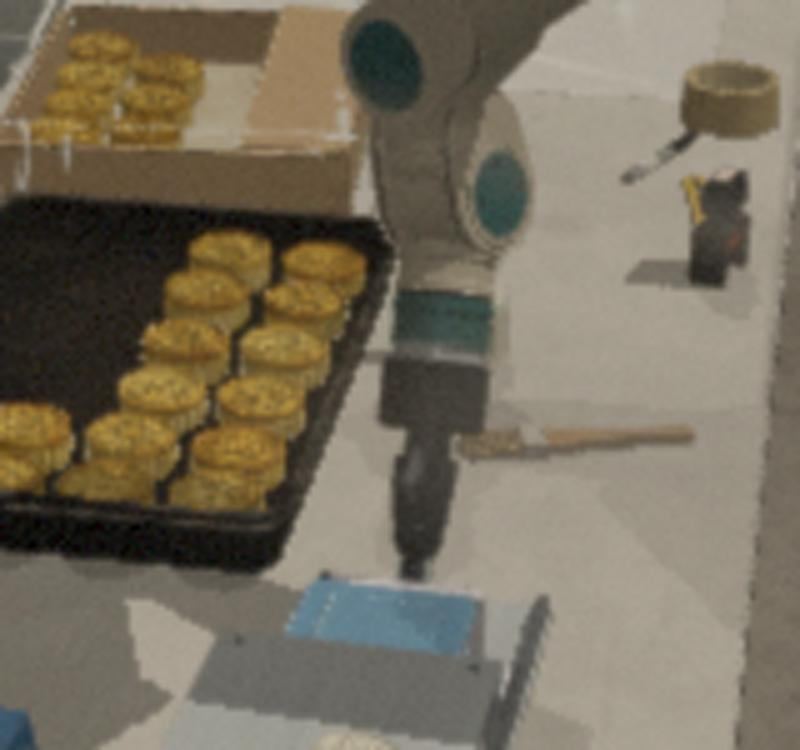

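Request:
{"api": "play_rows", "payload": {
  "commands": [
    [[0,8.7,5,0,0,0,0],[0,10.4,6,0,0,0,0],[0,10.4,6,0,0,0,0],[0,10.4,6,0,0,0,0],[0,10.4,6,0,0,0,0],[0,10.4,6,0,0,0,0],[0,10.4,6,0,0,0,0],[0,10.4,6,0,0,0,0],[0,7,4,0,0,0,0],[0,0,0,0,0,0,0]]
  ]
}}

```text
time: 14.58
eef_pos: [0.5229, -0.0614, 0.1944]
orientation: [[-0.999, 0.028, 0.014], [0.032, 0.865, 0.501], [0.002, 0.502, -0.865]]
wrist_force: [0.1, 0.2, 0.4]
gripper_width: -0.002
```

```bash
python3 - <<'E'
from h import *
d=imaging.read_camera("wrist"); cv2.imwrite(f"pics/w10.png",d["image"][:,:,::-1]); 
d=imaging.read_camera("side");crop(d,200,130,160,150,5,"s10.png")
E
```

```text
(no output)
```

View pics/w10.png

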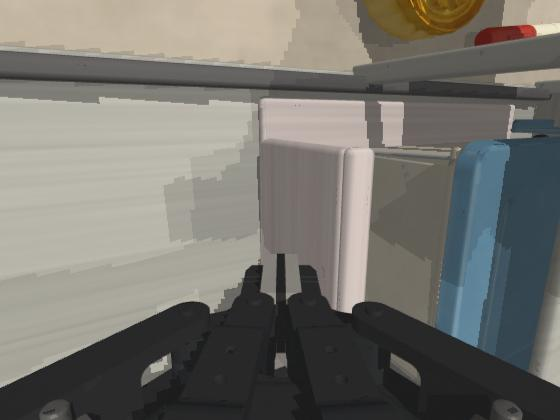

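View pics/s10.png

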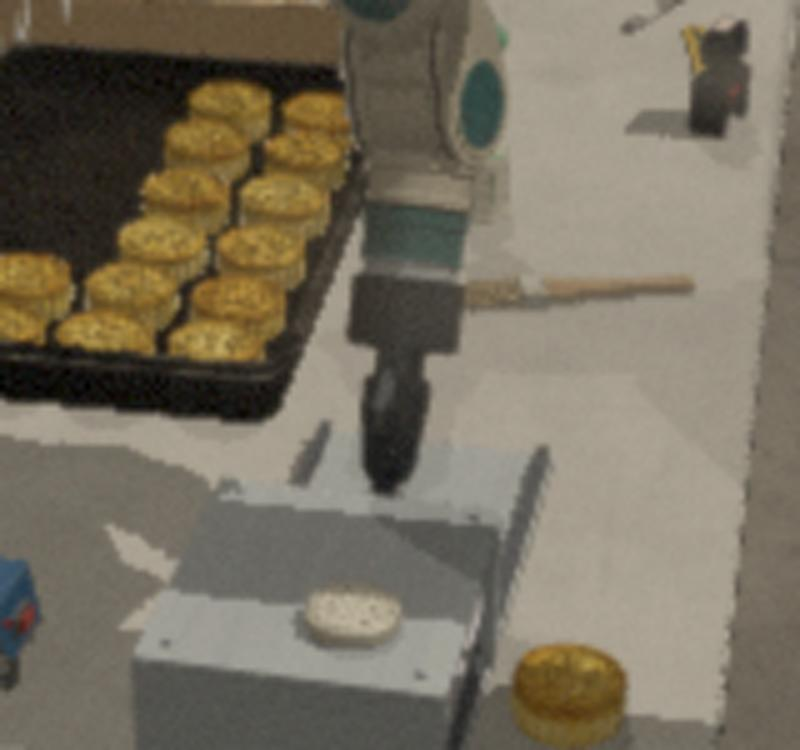

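```bash
python3 - <<'E'
from h import *
w=imaging.read_camera("wrist")
c=np.array([.532,.185]);R=np.array([[.9995,-.033],[.033,.9995]])
for u,v in [(340,152),(337,270)]:
    p=onz(w,u,v,.075); print(p,R@(p[:2]-c))
E
```

```text
[0.47319829 0.02929966 0.075     ] [-0.0536342  -0.15756295]
[0.51402145 0.02880478 0.075     ] [-0.01281512 -0.15671042]
```

Request:
{"api": "play_rows", "payload": {
  "commands": [
    [[0,5.2,3,0,0,0,0],[0,5.2,3,0,0,0,0],[0,3.5,2,0,0,0,0],[0,1.7,1,0,0,0,0],[0,0,0,0,0,0,0]]
  ]
}}

```text
time: 15.35
eef_pos: [0.5242, -0.0443, 0.1945]
orientation: [[-0.999, 0.028, 0.016], [0.032, 0.865, 0.5], [0.0, 0.501, -0.866]]
wrist_force: [-0.0, -0.2, -0.5]
gripper_width: 0.004
```

Request:
{"api": "play_rows", "payload": {
  "commands": [
    [[0,3.5,2,0,0,0,0],[0,3.5,2,0,0,0,0],[0,2.6,1.5,0,0,0,0],[0,1.7,1,0,0,0,0],[0,1.7,1,0,0,0,0],[0,0,0,0,0,0,0]]
  ]
}}

```text
time: 16.1
eef_pos: [0.5247, -0.0293, 0.1946]
orientation: [[-0.999, 0.028, 0.016], [0.033, 0.865, 0.5], [-0.0, 0.501, -0.866]]
wrist_force: [0.1, -0.7, -0.2]
gripper_width: -0.001
```

Request:
{"api": "play_rows", "payload": {
  "commands": [
    [[0,1.7,1,0,0,0,0],[0,0.9,0.5,0,0,0,0],[0,0,0,0,0,0,0]]
  ]
}}

```text
time: 16.48
eef_pos: [0.5248, -0.0265, 0.1946]
orientation: [[-0.999, 0.028, 0.016], [0.033, 0.865, 0.5], [-0.0, 0.5, -0.866]]
wrist_force: [-0.6, -1.4, -0.8]
gripper_width: -0.002
```

Request:
{"api": "play_rows", "payload": {
  "commands": [
    [[0,0.9,0.5,0,0,0,0],[0,0.9,0.5,0,0,0,0],[0,0,0,0,0,0,0]]
  ]
}}

```text
time: 16.85
eef_pos: [0.5249, -0.0248, 0.1947]
orientation: [[-0.999, 0.029, 0.016], [0.033, 0.866, 0.499], [0.0, 0.499, -0.867]]
wrist_force: [-1.1, -4.8, 0.2]
gripper_width: -0.001
```

Request:
{"api": "play_rows", "payload": {
  "commands": [
    [[0,0.9,0.5,0,0,0,0],[0,0,0,0,0,0,0]]
  ]
}}

```text
time: 17.1
eef_pos: [0.525, -0.0244, 0.1948]
orientation: [[-0.999, 0.029, 0.016], [0.033, 0.867, 0.497], [0.0, 0.497, -0.868]]
wrist_force: [-2.8, -8.2, 2.7]
gripper_width: -0.0
```

Request:
{"api": "play_rows", "payload": {
  "commands": [
    [[0,0.9,0.5,0,0,0,0],[0,0,0,0,0,0,0]]
  ]
}}

```text
time: 17.35
eef_pos: [0.525, -0.024, 0.195]
orientation: [[-0.999, 0.03, 0.016], [0.034, 0.868, 0.495], [0.001, 0.495, -0.869]]
wrist_force: [-4.0, -11.5, 4.6]
gripper_width: 0.003
```

```bash
python3 - <<'E'
from h import *
w=imaging.read_camera("wrist"); cv2.imwrite(f"pics/w11.png",w["image"][:,:,::-1]); 
c=np.array([.532,.185]);R=np.array([[.9995,-.033],[.033,.9995]])
for u,v in [(340,152),(337,270)]:
    p=onz(w,u,v,.075); print(p,R@(p[:2]-c))
print(ctrl.observe()["wrist_force"])
E
```

```text
[0.47537272 0.06673454 0.075     ] [-0.05269621 -0.12007503]
[0.51622332 0.06622213 0.075     ] [-0.01184912 -0.11923911]
[ -4.09613434 -12.31531439   4.26619187]
```

View pics/w11.png

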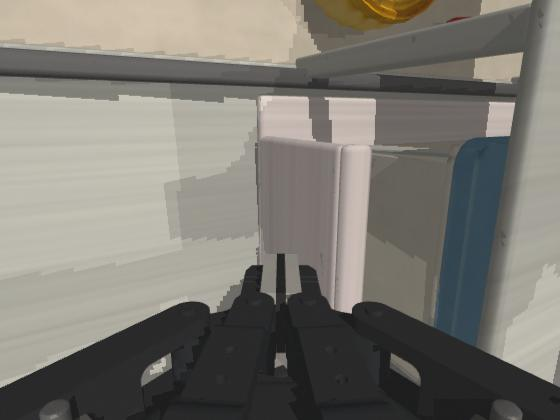

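Request:
{"api": "play_rows", "payload": {
  "commands": [
    [[0,-8.7,-5,0,0,0,0],[0,-17.3,-10,0,0,0,0],[0,-26,-15,0,0,0,0],[0,-26,-15,0,0,0,0],[0,10,-17,0,0,0,0],[0,20,-35,0,0,0,0],[0,20,-35,0,0,0,0],[0,20,-35,0,0,0,0],[0,0,0,0,0,0,0],[0,0,0,0,0,0,0]]
  ]
}}

```text
time: 18.65
eef_pos: [0.5218, -0.1127, 0.3347]
orientation: [[-0.999, 0.028, 0.016], [0.033, 0.865, 0.5], [0.0, 0.501, -0.866]]
wrist_force: [-0.2, -0.6, -0.6]
gripper_width: -0.001
```

```bash
python3 - <<'E'
from h import *
w=imaging.read_camera("wrist"); cv2.imwrite(f"pics/w12.png",w["image"][:,:,::-1]); 
d=imaging.read_camera("side");crop(d,200,150,160,150,5,"s12.png")
d=imaging.read_camera("top");crop(d,100,130,200,150,4,"t12.png")
E
```

```text
(no output)
```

View pics/w12.png

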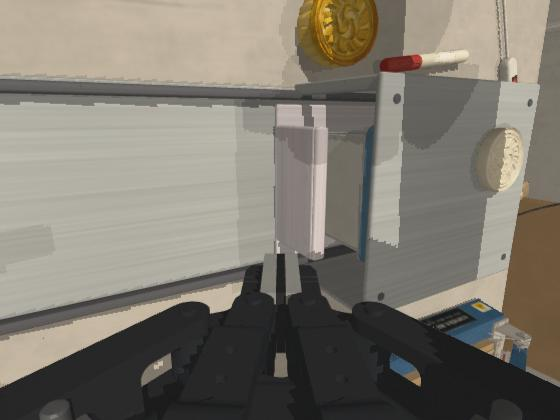

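View pics/s12.png

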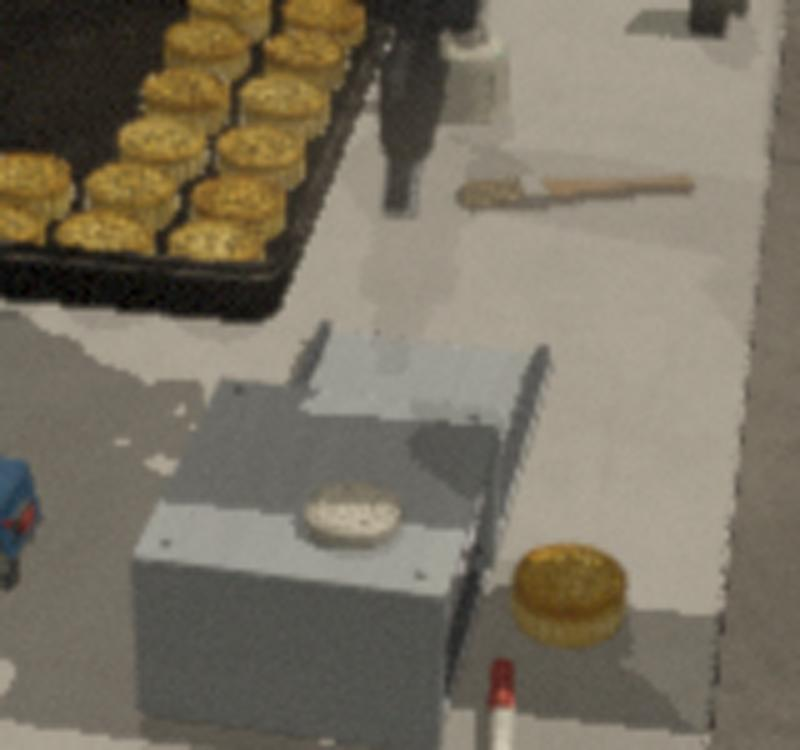

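View pics/t12.png

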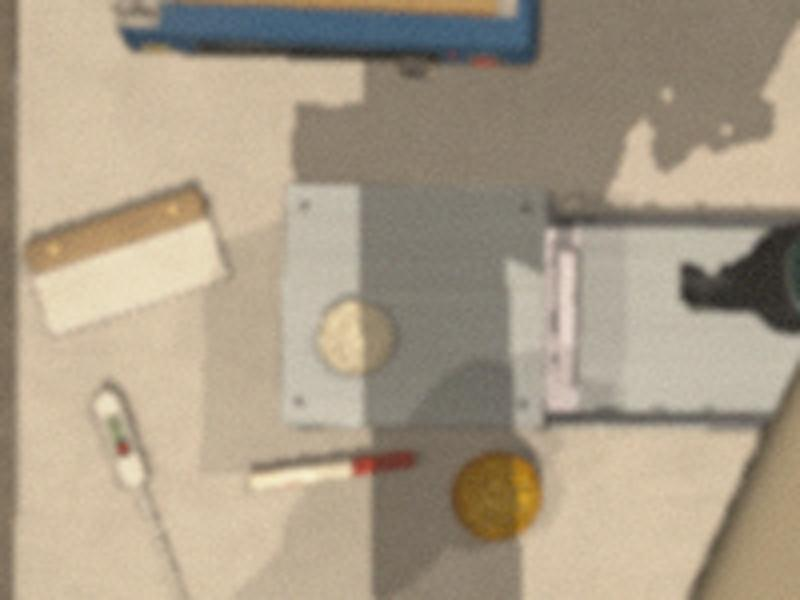

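```bash
python3 - <<'E'
from h import *
from cell import sign_off
w=imaging.read_camera("wrist")
c=np.array([.532,.185]);R=np.array([[.9995,-.033],[.033,.9995]])
for u,v in [(314,130),(313,254)]:
    p=onz(w,u,v,.075); print(R@(p[:2]-c))
print(ctrl.observe()["wrist_force"],ctrl.observe()["joint_velocities"])
print(sign_off())
E
```

```text
[-0.05331223 -0.11974541]
[ 0.04680589 -0.11798057]
[-0.82835047 -0.08535219 -0.61670466] [-0.00092896 -0.00233124  0.00518787  0.00090011 -0.00081313  0.00083368]
the job is handed in; nothing more can be done
None
```

The lid is shut, the tray is home under the hood, and I've handed the job in; `sign_off()` gave no verdict.

**Lid:** I swung it over with the closed fingertips and pressed it against its stop. The fingertips stopped at 94 mm with about 15 N. This was done with the tray still out at about 0.206 m.

**Tray:** I pushed the upright plate in with the tool tilted 30° until it met a firm stop at about 12 N. After backing off, the plate's outer face measured -118 to -120 mm in the hood's frame, against -120 mm for home.

**Everything else:** The mould plate is within a pixel of where it started in the top view. The moon cake, marker, brush and scraper look undisturbed in the pictures, but I did not measure them. The gripper is clear of everything, with the wrist force near zero.

No check failed. The early side-and-top measurements of the hood roof came out 4 to 10 mm low. I used the stated 120 mm roof height instead, and the wrist camera agreed with the positions that gave.

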